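# Fetch the dryer-sheet carton from behind the detergent bottles

## Task

Take the two bottles that stand in front of the yellow dryer-sheet carton in the grey supplies rack and stand them on the ribbed drip mat, then lift the yellow carton out and stand it upright in the dark wooden guest tray. After that, stand each of the two bottles back upright on the very spot in the rack that it came from. Leave the two other bottles and the teal carton where they are.

Things in the scene. Friction and masses are not known exactly. Their poses are not given: they have to be found in the camera images.
- rack: low grey supplies rack, fixed, 155 mm deep (x, to its back wall) by 338 mm wide (y). Origin: centre of its underside. Floor 6 mm thick, lip and ends 24 mm high, back wall 50 mm. Bottles in front at x -34 to -36 mm, y -120, -40, 40, 120 mm, in any order; cartons 10 mm behind them at x 22 mm, y -80 and 80 mm, each behind two bottles, 30 mm clear of the back wall
- blue_bottle_mid (a point): blue bottle with navy cap: flat, loose, footprint 50 mm (its x) by 64 mm (its y), 160 mm tall, about 0.4 kg. The topmost 36 mm is an upright round ribbed cap, 36 mm wide, on its axis: grip it there from above; thin neck below, shoulders 40 mm below the top. Origin at its centre, 80 mm above its foot, z up. At the start it stands on the rack floor, 6 mm above the table
- green_bottle_mid (a point): green bottle with dark green cap: flat, loose, footprint 50 mm (its x) by 64 mm (its y), 150 mm tall, about 0.4 kg. The topmost 36 mm is an upright round ribbed cap, 36 mm wide, on its axis: grip it there from above; thin neck below, shoulders 40 mm below the top. Origin at its centre, 75 mm above its foot, z up. At the start it stands on the rack floor, 6 mm above the table
- white_bottle_mid (a point): white bottle with red cap: flat, loose, footprint 50 mm (its x) by 64 mm (its y), 165 mm tall, about 0.4 kg. The topmost 36 mm is an upright round ribbed cap, 36 mm wide, on its axis: grip it there from above; thin neck below, shoulders 40 mm below the top. Origin at its centre, 82.5 mm above its foot, z up. At the start it stands on the rack floor, 6 mm above the table
- lilac_bottle_mid (a point): lilac bottle with purple cap: flat, loose, footprint 50 mm (its x) by 64 mm (its y), 155 mm tall, about 0.4 kg. The topmost 36 mm is an upright round ribbed cap, 36 mm wide, on its axis: grip it there from above; thin neck below, shoulders 40 mm below the top. Origin at its centre, 77.5 mm above its foot, z up. At the start it stands on the rack floor, 6 mm above the table
- yellow_carton_mid (a point): yellow carton of dryer sheets with orange bands, the one to fetch: loose paperboard carton, 42 mm thick (its x), 120 mm long (its y), 90 mm high (z, up), about 0.17 kg, on the rack floor, 6 mm above the table, at the start. Origin at its centre, 45 mm above its foot. Gripped from above across the 42 mm
- teal_carton_mid (a point): teal carton, same size, stays in the rack: loose paperboard carton, 42 mm thick (its x), 120 mm long (its y), 90 mm high (z, up), about 0.17 kg, on the rack floor, 6 mm above the table, at the start. Origin at its centre, 45 mm above its foot. Gripped from above across the 42 mm
- drip_mat: dark grey ribbed drip mat, fixed, 220 mm (its x) by 130 mm (its y), 6 mm thick, flat; the side area, with room for two bottles side by side along its x. Origin at the centre of its underside, z up. It lies to one side of the rack, the tray to the other; which side differs
- guest_tray: dark wooden open guest tray with brass-coloured end pulls, fixed, outside 172 mm (its x) by 122 mm (its y), walls 36 mm high and 6 mm thick, floor 6 to 7 mm thick (inside 160 by 110 mm). Origin at the centre of its underside, z up. The carton goes in with its 120 mm length along the tray's x
Mind the look-alikes: they are no part of the job. There is more than one size of the part that bears yellow_carton_mid; the job needs the larger.

How it is judged:
On the way, in this order (a step that is already met when the one before it is completed fails the run):
1. the two bottles in front of the yellow carton stand upright on the drip mat, the carton still in its place (distance of yellow_carton_mid from where it was at the start of the episode below 0.02 m and ((x of blue_bottle_mid in the frame of drip_mat between -0.105 and 0.105 m and y of blue_bottle_mid in the frame of drip_mat between -0.065 and 0.065 m and z of blue_bottle_mid in the frame of drip_mat between 0.08 and 0.092 m and angle between blue_bottle_mid's own z axis and vertical below 0.12 rad and linear speed of blue_bottle below 0.03 m/s) or (distance of blue_bottle_mid from where it was at the start of the episode below 0.02 m and (y of blue_bottle_mid in the frame of yellow_carton_mid above 0.08 m or y of blue_bottle_mid in the frame of yellow_carton_mid below -0.08 m))) and ((x of green_bottle_mid in the frame of drip_mat between -0.105 and 0.105 m and y of green_bottle_mid in the frame of drip_mat between -0.065 and 0.065 m and z of green_bottle_mid in the frame of drip_mat between 0.075 and 0.087 m and angle between green_bottle_mid's own z axis and vertical below 0.12 rad and linear speed of green_bottle below 0.03 m/s) or (distance of green_bottle_mid from where it was at the start of the episode below 0.02 m and (y of green_bottle_mid in the frame of yellow_carton_mid above 0.08 m or y of green_bottle_mid in the frame of yellow_carton_mid below -0.08 m))) and ((x of white_bottle_mid in the frame of drip_mat between -0.105 and 0.105 m and y of white_bottle_mid in the frame of drip_mat between -0.065 and 0.065 m and z of white_bottle_mid in the frame of drip_mat between 0.0825 and 0.0945 m and angle between white_bottle_mid's own z axis and vertical below 0.12 rad and linear speed of white_bottle below 0.03 m/s) or (distance of white_bottle_mid from where it was at the start of the episode below 0.02 m and (y of white_bottle_mid in the frame of yellow_carton_mid above 0.08 m or y of white_bottle_mid in the frame of yellow_carton_mid below -0.08 m))) and ((x of lilac_bottle_mid in the frame of drip_mat between -0.105 and 0.105 m and y of lilac_bottle_mid in the frame of drip_mat between -0.065 and 0.065 m and z of lilac_bottle_mid in the frame of drip_mat between 0.0775 and 0.0895 m and angle between lilac_bottle_mid's own z axis and vertical below 0.12 rad and linear speed of lilac_bottle below 0.03 m/s) or (distance of lilac_bottle_mid from where it was at the start of the episode below 0.02 m and (y of lilac_bottle_mid in the frame of yellow_carton_mid above 0.08 m or y of lilac_bottle_mid in the frame of yellow_carton_mid below -0.08 m)))), for 0.2 s.
2. the yellow carton stands in the guest tray, let go, while two bottles are still out of the rack (x of yellow_carton_mid in the frame of guest_tray between -0.035 and 0.035 m and y of yellow_carton_mid in the frame of guest_tray between -0.045 and 0.045 m and z of yellow_carton_mid in the frame of guest_tray between 0.045 and 0.059 m and angle between yellow_carton_mid's own z axis and vertical below 0.12 rad and linear speed of yellow_carton below 0.03 m/s and contact force between the fingers and yellow_carton below 0.05 N and (distance of each of blue_bottle_mid, green_bottle_mid from where it was at the start of the episode above 0.1 m or distance of each of blue_bottle_mid, white_bottle_mid from where it was at the start of the episode above 0.1 m or distance of each of blue_bottle_mid, lilac_bottle_mid from where it was at the start of the episode above 0.1 m or distance of each of green_bottle_mid, white_bottle_mid from where it was at the start of the episode above 0.1 m or distance of each of green_bottle_mid, lilac_bottle_mid from where it was at the start of the episode above 0.1 m or distance of each of white_bottle_mid, lilac_bottle_mid from where it was at the start of the episode above 0.1 m)), for 0.2 s.
At the end, for the whole second after the job is handed in: The yellow carton stands upright (within 0.12 rad) inside the guest tray, on its floor; all four bottles stand upright (within 0.1 rad), each within 15 mm of where it stood at the start; the teal carton is within 15 mm of its start; all at rest (x of yellow_carton_mid in the frame of guest_tray between -0.035 and 0.035 m and y of yellow_carton_mid in the frame of guest_tray between -0.045 and 0.045 m and z of yellow_carton_mid in the frame of guest_tray between 0.045 and 0.059 m and angle between yellow_carton_mid's own z axis and vertical below 0.12 rad and linear speed of each of yellow_carton, blue_bottle, green_bottle, white_bottle, lilac_bottle below 0.03 m/s and distance of each of teal_carton_mid, blue_bottle_mid, green_bottle_mid, white_bottle_mid, lilac_bottle_mid from where it was at the start of the episode below 0.015 m and angle between each of blue_bottle_mid, green_bottle_mid, white_bottle_mid, lilac_bottle_mid's own z axis and vertical below 0.1 rad); the robot touches nothing.
It fails at once if the teal carton is shifted by more than 15 mm (distance of teal_carton_mid from where it was at the start of the episode above 0.015 m).
It fails at once if a bottle that does not stand in front of the yellow carton is taken away (more than 30 mm) before the carton is out ((distance of yellow_carton_mid from where it was at the start of the episode below 0.02 m and (distance of green_bottle_mid from where it was at the start of the episode above 0.03 m or y of green_bottle_mid in the frame of yellow_carton_mid between -0.08 and 0.08 m) and (distance of white_bottle_mid from where it was at the start of the episode above 0.03 m or y of white_bottle_mid in the frame of yellow_carton_mid between -0.08 and 0.08 m) and (distance of lilac_bottle_mid from where it was at the start of the episode above 0.03 m or y of lilac_bottle_mid in the frame of yellow_carton_mid between -0.08 and 0.08 m)) or (distance of yellow_carton_mid from where it was at the start of the episode below 0.02 m and (distance of blue_bottle_mid from where it was at the start of the episode above 0.03 m or y of blue_bottle_mid in the frame of yellow_carton_mid between -0.08 and 0.08 m) and (distance of white_bottle_mid from where it was at the start of the episode above 0.03 m or y of white_bottle_mid in the frame of yellow_carton_mid between -0.08 and 0.08 m) and (distance of lilac_bottle_mid from where it was at the start of the episode above 0.03 m or y of lilac_bottle_mid in the frame of yellow_carton_mid between -0.08 and 0.08 m)) or (distance of yellow_carton_mid from where it was at the start of the episode below 0.02 m and (distance of blue_bottle_mid from where it was at the start of the episode above 0.03 m or y of blue_bottle_mid in the frame of yellow_carton_mid between -0.08 and 0.08 m) and (distance of green_bottle_mid from where it was at the start of the episode above 0.03 m or y of green_bottle_mid in the frame of yellow_carton_mid between -0.08 and 0.08 m) and (distance of lilac_bottle_mid from where it was at the start of the episode above 0.03 m or y of lilac_bottle_mid in the frame of yellow_carton_mid between -0.08 and 0.08 m)) or (distance of yellow_carton_mid from where it was at the start of the episode below 0.02 m and (distance of blue_bottle_mid from where it was at the start of the episode above 0.03 m or y of blue_bottle_mid in the frame of yellow_carton_mid between -0.08 and 0.08 m) and (distance of green_bottle_mid from where it was at the start of the episode above 0.03 m or y of green_bottle_mid in the frame of yellow_carton_mid between -0.08 and 0.08 m) and (distance of white_bottle_mid from where it was at the start of the episode above 0.03 m or y of white_bottle_mid in the frame of yellow_carton_mid between -0.08 and 0.08 m))).
It fails at once if three bottles are off their spots (more than 30 mm) at once (distance of each of green_bottle_mid, white_bottle_mid, lilac_bottle_mid from where it was at the start of the episode above 0.03 m or distance of each of blue_bottle_mid, white_bottle_mid, lilac_bottle_mid from where it was at the start of the episode above 0.03 m or distance of each of blue_bottle_mid, green_bottle_mid, lilac_bottle_mid from where it was at the start of the episode above 0.03 m or distance of each of blue_bottle_mid, green_bottle_mid, white_bottle_mid from where it was at the start of the episode above 0.03 m).
It also fails if it takes over 112 s, if anything falls off the work surface, if the arm or the gripper's body presses on something with over 40 N, if the wrist force passes 120 N, or if a joint passes its speed limit or range.

## Robot

A 7-joint arm with a two-finger parallel gripper is mounted at the origin on the work surface. World frame = base frame: x ahead of the robot, y to its left, z up, the work surface at z = 0. Lengths are in m, angles in rad, forces in N, time in s.
With the tool pointing down it reaches from about 0.425 to 0.875 m from the base axis. Payload 4.7 kg.
Tool frame: the origin (TCP) lies on the centre line of the jaws, within the pads' length; the fingertips stand 22 mm ahead of it and the grasp point (between the pads) lies 3 mm ahead of it; z points along the fingers, y is the direction in which the jaws open and shut (so a half turn about z gives the same grasp; the last joint's range is limited). The gripper opens to 87 mm and grips with 3 to 60 N. Pads are 19 mm wide; open, the fingers measure 117 mm over their backs; the gripper's body (75 mm by 190 mm) begins 51 mm behind the grasp point.
Start: joints at [-1.28, 0.321, -0.07, 1.45, 0.023, 1.371, -0.057], TCP at [0.178, 0.625, 0.245] pointing down, gripper open.
Joint ranges: [-2.86, 2.86], [-0.3, 2.09], [-1.38, 1.24], [0.06, 2.45], [-1.56, 4.7], [0.09, 2.05], [-2.69, 2.69]. Speed limits (rad/s): [2.57, 2.57, 3.14, 3.14, 3.14, 3.14, 3.14].

## Interface

Orientations are given as a rotation vector (axis times angle).
In Python, from bench import ctrl, imaging, close_job, finder gives the robot as it stands. The module is installed in compiled form; this text tells all that it offers.
- The arm moves only by the shell command python3 -m jog 'ROWS' [FORCE]. ROWS is JSON, a list that holds one entry, the list of rows, each a list of 7 numbers: the shift along the tool's x, y, z in cm, then the turn, a rotation vector about the tool's x, y, z in degrees, then the finger opening in cm, from 0 to 8.7. In form: [[[dx, dy, dz, ax, ay, az, claw], ...]]. A call has 1 to 12 rows; each row shifts and turns the commanded pose from where the row before left it, along the tool's axes as they then stand; what a row does not reach is not made up. A row lasts 1/10 s, in which the tool goes at most 50 mm and 8.59 degrees, less where a joint would pass 70% of its speed; a pose out of reach is approached as far as the arm can. A call is refused whole if a number of a shift passes 5 or a number of a turn 8.59, either way. A call with a gripper value outside its range is refused whole. The fingers move at their own pace and stop on an object; FORCE is the grip in N (left out, the last holds). Time passes only in rows, so rows that do not move let the fingers close. It gives the time, the measured TCP pose, the force and the opening at its end, in the units of the state.
- ctrl.get_state(): the state, without advancing time (a new reading comes with each control period).
- imaging.get_image(name): name is "side" or "top" or "wrist"; returns a dict with "frame" (420x560x3 uint8, red, green, blue), "intrinsics" (3x3 intrinsics, pixels), "pose" (4x4, takes a point from camera to world coordinates). Camera axes: x right, y down, z forward; pixel columns grow to the right and rows downward; lengths in m; the calibration is good to about 2 mm. A picture is of the moment at which its call begins. There is no depth.
- close_job(): hands the job in, once; it reports no verdict.
Trained networks look in the newest picture that a camera, given by its name, has taken for a name from the list of things; names that differ only in an ending like _2 or _b are one class to them, and where a whole thing is asked for, a point or a joint stands for the part that bears it (a point fixed in the world has none). Each returns a list of dicts, best first, with "conf" (0 to 1); they miss things now and then, are a little off and sometimes report something else, mostly with a low value. They report only what shows in the picture. A call takes as long as a camera call. They do not tell look-alikes from the thing itself.
- finder.trace(label, camera): "region" (420x560 bool, what is visible of it) and "point" ([row, column] as shares, 0 to 1, of the picture: columns of its width, rows of its height, amid what is visible of it).
- finder.spot_point(label, camera): "point" ([row, column] as shares, 0 to 1, of the picture: columns of its width, rows of its height: a listed point, or the origin of a listed thing).
The state is a dict: "time": time; "joint_positions": joint angles; "qd": joint speeds; "joint_torque": joint torques, N m; "position": TCP position; "tool_rot": TCP orientation; "ft_force": force on the tool from outside, world axes, zero at the start; "torque": the same for the moment, N m; "grip_width": opening from 0.0 (shut) to 1.0 (fully open).
Only numpy, scipy, OpenCV 4.12 (cv2) and the standard library are available. Lean on these libraries where they do the work, as an engineer would, in place of code of your own. Each camera call takes 0.05 s, during which the arm holds its last target. There are 200 camera calls.

## Working session

There is one attempt and no reset: what is moved stays moved. The work goes in short steps, Python scripts to look and compute and a shell command to move; the robot and the scene stay as the last step left them, time stands still between calls to the robot, and variables do not carry over. Pictures are saved under pics/ and viewed, about 12 in all and at most 16, crops included, and the job is handed in when it is done.

```bash
mkdir -p pics
cat > h.py <<'E'
import numpy as np, cv2
from scipy.spatial.transform import Rotation as R
from bench import ctrl, imaging, finder
def ray(im,p):
    r,c=p[0]*420,p[1]*560
    d=np.linalg.inv(im['intrinsics'])@[c,r,1]; T=im['pose']
    return T[:3,3],T[:3,:3]@d
def onz(im,p,z):
    o,d=ray(im,p); return o+d*(z-o[2])/d[2]
def proj(im,X):
    T=np.linalg.inv(im['pose']); q=im['intrinsics']@(T[:3,:3]@X+T[:3,3]); return q[:2]/q[2]
def save(im,n): cv2.imwrite(f'pics/{n}.png',im['frame'][:,:,::-1])
def st():
    s=ctrl.get_state(); M=R.from_rotvec(s['tool_rot']).as_matrix()
    print('t',s['time'],'p',np.round(s['position'],4),'x',np.round(M[:,0],3),'y',np.round(M[:,1],3),'z',np.round(M[:,2],3),'w',s['grip_width'],'f',np.round(s['ft_force'],1),'q',np.round(s['joint_positions'],2))
    return s,M
E
python3 - <<'E'
from h import *
st()
Z=dict(blue_bottle_mid=.086,green_bottle_mid=.081,white_bottle_mid=.0885,lilac_bottle_mid=.0835,yellow_carton_mid=.051,teal_carton_mid=.051,rack=0,drip_mat=0,guest_tray=0)
for c in ['top','side']:
    im=imaging.get_image(c); save(im,c+'0'); print(c,np.round(im['pose'],3).tolist(),im['intrinsics'][0,0])
    for n,z in Z.items():
        for d in finder.spot_point(n,c)[:3]:
            p=d['point']; print(n,round(d['conf'],2),np.round([p[1]*560,p[0]*420]),np.round(onz(im,p,z),3))
E
```

```text
t 0.0 p [0.1775 0.6247 0.2435] x [-0.962  0.273 -0.   ] y [ 0.273  0.962 -0.002] z [-0.    -0.002 -1.   ] w 0.9993952780073863 f [-0.1  0.1 -0.2] q [-1.28  0.32 -0.07  1.45  0.02  1.37 -0.06]
top [[0.029, -0.991, 0.128, 0.45], [-0.999, -0.031, -0.009, 0.021], [0.013, -0.127, -0.992, 1.264], [0.0, 0.0, 0.0, 1.0]] 466.26805770662776
blue_bottle_mid 0.85 [245. 214.] [0.599 0.106 0.086]
green_bottle_mid 0.6 [334. 228.] [ 0.572 -0.122  0.081]
white_bottle_mid 0.59 [270. 215.] [0.599 0.043 0.089]
lilac_bottle_mid 0.74 [303. 221.] [ 0.586 -0.042  0.083]
lilac_bottle_mid 0.27 [158. 273.] [0.445 0.317 0.083]
yellow_carton_mid 0.85 [319. 202.] [ 0.64  -0.084  0.051]
yellow_carton_mid 0.8 [383. 158.] [ 0.765 -0.254  0.051]
yellow_carton_mid 0.47 [262. 193.] [0.662 0.066 0.051]
teal_carton_mid 0.68 [264. 191.] [0.667 0.059 0.051]
rack 0.63 [290. 210.] [ 0.626 -0.012  0.   ]
drip_mat 0.91 [413. 266.] [ 0.484 -0.347  0.   ]
drip_mat 0.24 [161. 274.] [0.443 0.331 0.   ]
guest_tray 0.64 [157. 275.] [0.439 0.341 0.   ]
side [[0.9, -0.305, 0.312, 0.25], [-0.437, -0.641, 0.631, -0.698], [0.008, -0.704, -0.71, 0.879], [0.0, 0.0, 0.0, 1.0]] 436.8367769893639
blue_bottle_mid 0.88 [258. 178.] [0.598 0.11  0.086]
green_bottle_mid 0.85 [292. 242.] [ 0.579 -0.124  0.081]
white_bottle_mid 0.67 [269. 195.] [0.594 0.035 0.089]
lilac_bottle_mid 0.93 [281. 218.] [ 0.589 -0.047  0.084]
yellow_carton_mid 0.87 [306. 232.] [ 0.638 -0.091  0.051]
yellow_carton_mid 0.66 [387. 270.] [ 0.753 -0.273  0.051]
teal_carton_mid 0.58 [285. 192.] [0.655 0.059 0.051]
drip_mat 0.81 [292. 356.] [ 0.471 -0.342  0.   ]
drip_mat 0.3 [304. 232.] [ 0.657 -0.05   0.   ]
guest_tray 0.67 [182. 168.] [0.444 0.336 0.   ]
```

View pics/top0.png

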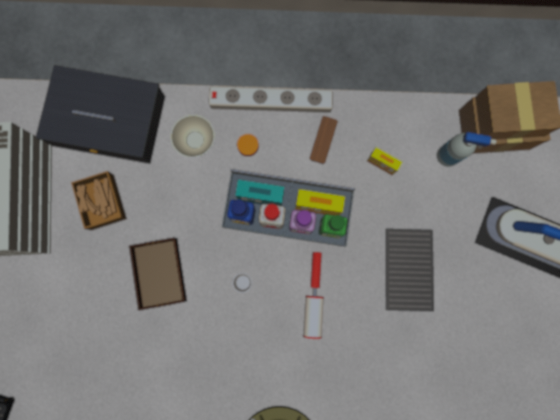

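View pics/side0.png

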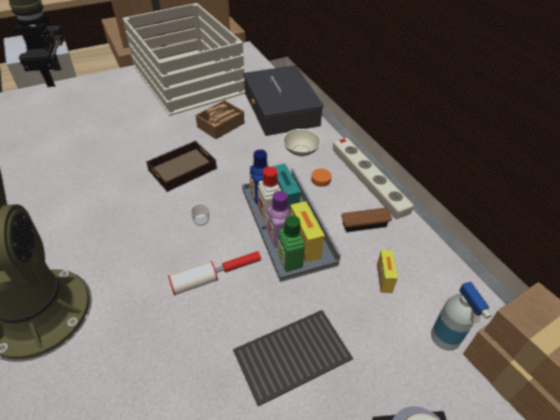

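The scene shows two yellow cartons. The one at top-image (319,202) is large and sits in the rack behind lilac (303,221) and green (334,228). The one at (383,158) is small, loose and outside the rack, so it is the look-alike. I choose the first. Next I swing the arm round towards the rack.

```bash
python3 -m jog '[[[-4.8,0,-0.4,0,0,4.2,8.7],[-4.8,0,-0.4,0,0,4.2,8.7],[-4.8,0,-0.4,0,0,4.2,8.7],[-4.8,0,-0.4,0,0,4.2,8.7],[-4.8,0,-0.4,0,0,4.2,8.7],[-4.8,0,-0.4,0,0,4.2,8.7],[-4.8,0,-0.4,0,0,4.2,8.7],[-4.8,0,-0.4,0,0,4.2,8.7],[-4.8,0,-0.4,0,0,4.2,8.7],[-4.8,0,-0.4,0,0,4.2,8.7],[-4.8,0,-0.4,0,0,4.2,8.7],[-4.8,0,-0.4,0,0,4.2,8.7]]]' 10
python3 -m jog '[[[-4.8,0,0,0,0,4.2,8.7],[-4.8,0,0,0,0,4.2,8.7],[-4.8,0,0,0,0,4.2,8.7],[-4.8,0,0,0,0,4.2,8.7],[-4.8,0,0,0,0,4.2,8.7],[-4.8,0,0,0,0,4.2,8.7],[0,0,0,0,0,0,8.7]]]' 10
cat > fit.py <<'E'
from h import *
from scipy.optimize import least_squares
Z=dict(blue_bottle_mid=.086,green_bottle_mid=.081,white_bottle_mid=.0885,lilac_bottle_mid=.0835,yellow_carton_mid=.051,teal_carton_mid=.051)
L=dict(blue_bottle_mid=(-.035,.12),white_bottle_mid=(-.035,.04),lilac_bottle_mid=(-.035,-.04),green_bottle_mid=(-.035,-.12),yellow_carton_mid=(.022,-.08),teal_carton_mid=(.022,.08))
def fit(cams):
    obs=[]
    for c in cams:
        im=imaging.get_image(c); save(im,c+'_fit')
        for n in Z:
            for d in finder.spot_point(n,c)[:1]:
                w=onz(im,d['point'],Z[n])
                if d['conf']>.4: obs.append((c,n,w[:2]))
    def model(v,n):
        a,l=v[2],L[n]; return v[:2]+np.array([np.cos(a)*l[0]-np.sin(a)*l[1],np.sin(a)*l[0]+np.cos(a)*l[1]])
    f=lambda v:np.concatenate([model(v,n)-w for c,n,w in obs])
    s=least_squares(f,[.62,-.01,-.1],loss='soft_l1',f_scale=.005)
    print('rack',np.round(s.x,4))
    for c,n,w in obs: print(c,n,'obs',np.round(w,4),'model',np.round(model(s.x,n),4))
    return s.x
E
python3 - <<'E'
from fit import *
st(); fit(['top','side']); fit(['wrist'])
for c in ['top','side']:
    im=imaging.get_image(c)
    for n,z in [('drip_mat',.006),('guest_tray',.036),('rack',.024)]:
        for d in finder.trace(n,c)[:1]:
            ys,xs=np.nonzero(d['region']); 
            P=np.array([onz(im,(y/420,x/560),z)[:2] for y,x in zip(ys+.5,xs+.5)],np.float32)
            r=cv2.minAreaRect(P*1000); print(c,n,round(d['conf'],2),r)
E
```

```text
time: 2.2
position: [0.6124, 0.2731, 0.2927]
tool_rot: [1.72, 2.628, 0.001]
ft_force: [0.5, -0.2, -1.5]
grip_width: 1.0
time: 2.9
position: [0.6763, -0.0152, 0.2932]
tool_rot: [2.262, 2.172, -0.006]
ft_force: [-0.2, -0.4, 0.6]
grip_width: 1.001
t 2.9 p [ 0.6763 -0.0152  0.2932] x [ 0.041  0.999 -0.006] y [ 0.999 -0.041  0.001] z [ 0.001 -0.007 -1.   ] w 1.001122457956903 f [-0.2 -0.4  0.6] q [-0.38  0.39  0.5   1.32 -0.18  1.48  0.06]
rack [ 0.626  -0.0081 -0.1307]
top blue_bottle_mid obs [0.604  0.1137] model [0.6069 0.1155]
top green_bottle_mid obs [ 0.5735 -0.1239] model [ 0.5756 -0.1225]
top yellow_carton_mid obs [ 0.635  -0.0834] model [ 0.6373 -0.0903]
top teal_carton_mid obs [0.6646 0.0685] model [0.6582 0.0684]
side blue_bottle_mid obs [0.6043 0.1207] model [0.6069 0.1155]
side green_bottle_mid obs [ 0.5753 -0.1263] model [ 0.5756 -0.1225]
side white_bottle_mid obs [0.5933 0.0379] model [0.5965 0.0361]
side lilac_bottle_mid obs [ 0.586  -0.0337] model [ 0.586  -0.0432]
side yellow_carton_mid obs [ 0.7486 -0.2771] model [ 0.6373 -0.0903]
side teal_carton_mid obs [0.6621 0.0647
[... 339 characters left out ...]
8 ((471.857421875, -336.38592529296875), (219.16879272460938, 129.9112548828125), 0.07801292836666107)
top guest_tray 0.92 ((441.90301513671875, 330.101806640625), (171.763427734375, 128.20254516601562), 11.670287132263184)
top rack 0.66 ((627.7296142578125, -6.8924713134765625), (344.20159912109375, 164.33352661132812), 83.0808334350586)
side drip_mat 0.61 ((473.39410400390625, -340.98260498046875), (221.8020782470703, 131.20834350585938), 0.1871338039636612)
side guest_tray 0.93 ((439.713623046875, 309.2418518066406), (185.63002014160156, 161.4900360107422), 10.762016296386719)
side rack 0.82 ((629.61328125, -11.320907592773438), (369.88983154296875, 176.13192749023438), 82.77424621582031)
```

View pics/wrist_fit.png

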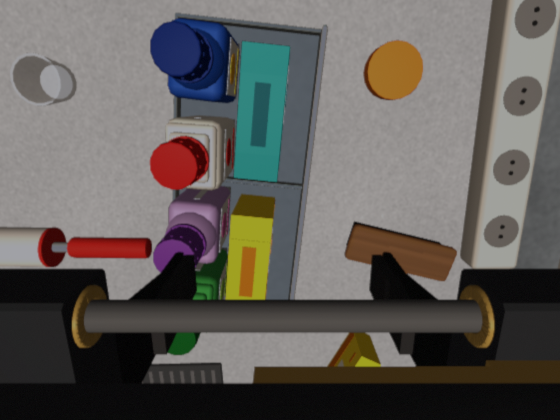

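The wrist picture shows the big yellow carton at (250,250), behind lilac (cap 180,250) and green (205,285). The small look-alike is outside the rack at (360,350). Now I measure the caps.

Run:
```python
from h import *
s,M=st()
im=imaging.get_image('wrist')
for n,p,z in [('blue',(179,48),.166),('red',(178,164),.171),('purple',(180,248),.161)]:
    print(n,np.round(onz(im,(p[1]/420,p[0]/560),z),4))
for n,p,z in [('ycorner tl',(234,196),.096),('ytr',(275,197),.096),('ttl',(243,41),.096),('ttr',(290,44),.096),('tbl',(236,179),.096)]:
    print(n,np.round(onz(im,(p[1]/420,p[0]/560),z),4))
im=imaging.get_image('top')
for n,p,z in [('blue',(237,207),.166),('red',(271,211),.171),('purple',(304,217),.161),('green',(336,223),.156)]:
    print(n,np.round(onz(im,(p[1]/420,p[0]/560),z),4))
```

```text
t 4.35 p [ 0.6768 -0.0035  0.2926] x [0.025 1.    0.   ] y [ 1.    -0.025  0.   ] z [ 0.  0. -1.] w 0.9986876120773702 f [-0.1 -0.7  0.1] q [-0.39  0.39  0.5   1.32 -0.18  1.48  0.06]
blue [0.6103 0.1155 0.166 ]
red [0.6025 0.0374 0.171 ]
purple [ 0.5937 -0.0324  0.161 ]
ycorner tl [ 0.6309 -0.0058  0.096 ]
ytr [ 0.6704 -0.0078  0.096 ]
ttl [0.6473 0.1301 0.096 ]
ttr [0.6874 0.1268 0.096 ]
tbl [0.6338 0.0107 0.096 ]
blue [0.6054 0.1197 0.166 ]
red [0.5977 0.0386 0.171 ]
purple [ 0.5871 -0.0404  0.161 ]
green [ 0.5756 -0.1176  0.156 ]
```

```bash
python3 -m jog '[[[-1.8,-4.3,1.5,0,0,2.7,6],[-1.8,-4.3,1.5,0,0,2.7,6],[0,0,0,0,0,0,6],[0,0,0,0,0,0,6],[0,0,0,0,0,0,6]]]' 15
python3 - <<'E'
from h import *
s,M=st()
im=imaging.get_image('wrist'); save(im,'w_lilac')
p=s['position']+M[:,2]*0; print('axis pix at cap z',proj(im,np.array([p[0],p[1],.161])), 'at .125',proj(im,np.array([p[0],p[1],.125])))
E
```

```text
time: 4.95
position: [0.5905, -0.0346, 0.2638]
tool_rot: [2.348, 2.085, 0.004]
ft_force: [-0.7, 0.3, 0.5]
grip_width: 0.708
t 4.95 p [ 0.5905 -0.0346  0.2638] x [0.118 0.993 0.001] y [ 0.993 -0.118  0.003] z [ 0.003  0.    -1.   ] w 0.7081554249378396 f [-0.7  0.3  0.5] q [-0.44  0.2   0.53  1.6  -0.1   1.37 -0.02]
axis pix at cap z [280.80676678 223.1460699 ] at .125 [280.90064425 209.2666522 ]
```

View pics/w_lilac.png

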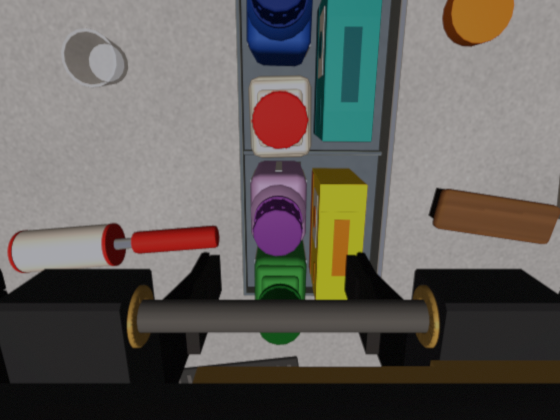

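The purple cap top is at (278,229) and the tool axis projects to (281,223), so I shift by x -4 mm, y -2 mm. Then I descend and grip.

```bash
python3 -m jog '[[[-0.4,-0.2,3,0,0,0,6],[0,0,4,0,0,0,6],[0,0,3,0,0,0,6],[0,0,1.5,0,0,0,6],[0,0,0,0,0,0,6],[0,0,0,0,0,0,3],[0,0,0,0,0,0,3],[0,0,0,0,0,0,3],[0,0,0,0,0,0,3],[0,0,0,0,0,0,3],[0,0,0,0,0,0,3]]]' 30; python3 -c "
from h import *
st()"
```

```text
time: 6.1
position: [0.5871, -0.039, 0.1487]
tool_rot: [2.35, 2.084, 0.002]
ft_force: [-1.3, -0.5, 6.0]
grip_width: 0.408
t 6.1 p [ 0.5871 -0.039   0.1487] x [0.119 0.993 0.001] y [ 0.993 -0.119  0.001] z [ 0.001  0.    -1.   ] w 0.4081621685006815 f [-1.3 -0.5  6. ] q [-0.42  0.27  0.52  1.75 -0.15  1.16  0.02]
```

```bash
python3 -m jog '[[[0,0,-1,0,0,0,3],[0,0,-3,0,0,0,3],[0,0,-4,0,0,0,3],[0,0,-4,0,0,0,3],[0,0,-3.5,0,0,0,3],[0,0,-1.5,0,0,0,3],[0,0,0,0,0,0,3]]]' 30
python3 -m jog '[[[-2,-0.2,0,0,0,0,3],[-3.5,-0.4,0,0,0,0,3],[-4,-0.4,0,0,0,0,3],[-4,-0.4,0,0,0,0,3],[-4,-0.4,0,0,0,0,3],[-4,-0.4,0,0,0,0,3],[-4,-0.4,0,0,0,0,3],[-3,-0.3,0,0,0,0,3],[-2,-0.2,0,0,0,0,3],[0,0,0,0,0,0,3],[0,0,0,0,0,0,3]]]' 30
python3 - <<'E'
from h import *
st()
for c in ['top','side','wrist']:
    im=imaging.get_image(c); save(im,c+'1')
    for n in ['drip_mat','lilac_bottle_mid']:
        for d in finder.spot_point(n,c)[:1]: print(c,n,d['conf'],np.round(onz(im,d['point'],0 if n=='drip_mat' else .2535),3))
E
```

```text
time: 6.8
position: [0.5875, -0.0393, 0.3192]
tool_rot: [2.349, 2.083, 0.004]
ft_force: [0.8, 0.7, -4.2]
grip_width: 0.405
time: 7.9
position: [0.5186, -0.3377, 0.3147]
tool_rot: [-2.349, -2.08, 0.002]
ft_force: [-0.4, 0.8, -4.3]
grip_width: 0.405
t 7.9 p [ 0.5186 -0.3377  0.3147] x [0.121 0.993 0.002] y [ 0.993 -0.121 -0.004] z [-0.004  0.002 -1.   ] w 0.4045301886475268 f [-0.4  0.8 -4.3] q [-0.05  0.28  0.73  1.44 -0.18  1.5   0.56]
top drip_mat 0.98 [ 0.482 -0.347  0.   ]
top lilac_bottle_mid 0.95 [ 0.521 -0.338  0.254]
side drip_mat 0.64 [ 0.473 -0.338  0.   ]
side lilac_bottle_mid 0.88 [ 0.521 -0.34   0.253]
```

View pics/side1.png

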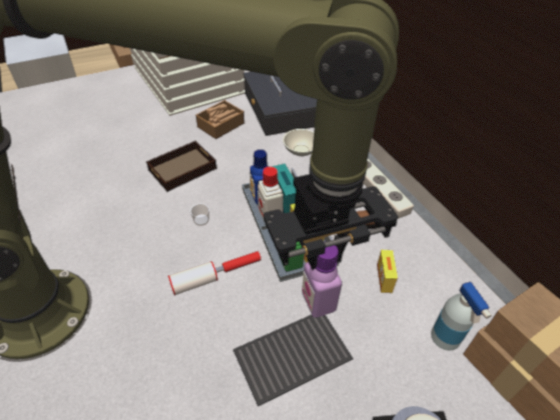

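Lilac hangs upright at (322,285) in the side picture, above the mat. I lower it.

```bash
python3 -m jog '[[[0,0,2,0,0,0,3],[0,0,4,0,0,0,3],[0,0,4,0,0,0,3],[0,0,3.5,0,0,0,3],[0,0,2,0,0,0,3],[0,0,1,0,0,0,3],[0,0,0,0,0,0,3],[0,0,0,0,0,0,3],[0,0,0,0,0,0,3]]]' 30; python3 -c "
from h import *
st();st();im=imaging.get_image('wrist');st()"
```

```text
time: 9.25
position: [0.5205, -0.3389, 0.1544]
tool_rot: [2.348, 2.083, 0.002]
ft_force: [0.3, -0.1, -4.3]
grip_width: 0.407
t 9.25 p [ 0.5205 -0.3389  0.1544] x [ 0.119  0.993 -0.001] y [ 0.993 -0.119  0.003] z [ 0.003 -0.001 -1.   ] w 0.40702674164519326 f [ 0.3 -0.1 -4.3] q [-0.02  0.37  0.69  1.66 -0.25  1.19  0.61]
t 9.25 p [ 0.5205 -0.3389  0.1544] x [ 0.119  0.993 -0.001] y [ 0.993 -0.119  0.003] z [ 0.003 -0.001 -1.   ] w 0.40702674164519326 f [ 0.3 -0.1 -4.3] q [-0.02  0.37  0.69  1.66 -0.25  1.19  0.61]
t 9.3 p [ 0.5204 -0.3388  0.1543] x [ 0.119  0.993 -0.001] y [ 0.993 -0.119  0.003] z [ 0.003 -0.001 -1.   ] w 0.404424345567768 f [-0.6 -0.2 -4.8] q [-0.02  0.37  0.69  1.67 -0.25  1.19  0.61]
```

```bash
python3 -m jog '[[[0,0,0.3,0,0,0,3],[0,0,0.15,0,0,0,3],[0,0,0,0,0,0,3],[0,0,0,0,0,0,3]]]' 30
```

```text
time: 9.7
position: [0.5198, -0.3384, 0.1487]
tool_rot: [2.35, 2.084, 0.001]
ft_force: [-1.2, 0.1, 0.0]
grip_width: 0.404
```

```bash
python3 -m jog '[[[0,0,0,0,0,0,6],[0,0,0,0,0,0,6],[0,0,0,0,0,0,6],[0,0,-2,0,0,0,6],[0,0,-4,0,0,0,6],[0,0,-4,0,0,0,6],[0,0,-1.5,0,0,0,6]]]' 15
python3 -m jog '[[[2,0.3,0,0,0,0,6],[4,0.5,0,0,0,0,6],[4,0.6,0,0,0,0,6],[4,0.6,0,0,0,0,6],[4,0.6,0,0,0,0,6],[3,0.4,0,0,0,0,6],[1.5,0.1,0,0,0,0,6],[0,0,0,0,0,0,6],[0,0,0,0,0,0,6],[0,0,0,0,0,0,6]]]' 15
python3 - <<'E'
from h import *
s,M=st()
im=imaging.get_image('wrist'); save(im,'w_green')
p=s['position']; print('axis pix',proj(im,np.array([p[0],p[1],.156])))
im=imaging.get_image('top')
E
```

```text
time: 10.4
position: [0.5208, -0.3396, 0.2676]
tool_rot: [2.346, 2.08, 0.004]
ft_force: [0.2, 0.2, 0.7]
grip_width: 0.688
time: 11.4
position: [0.5765, -0.1213, 0.2632]
tool_rot: [2.354, 2.08, -0.001]
ft_force: [-1.1, -0.3, -0.2]
grip_width: 0.689
t 11.4 p [ 0.5765 -0.1213  0.2632] x [ 0.123  0.992 -0.001] y [ 0.992 -0.123  0.   ] z [-0.    -0.001 -1.   ] w 0.6891601956614676 f [-1.1 -0.3 -0.2] q [-0.36  0.2   0.61  1.6  -0.11  1.38  0.13]
axis pix [281.19087396 221.02368453]
```

View pics/w_green.png

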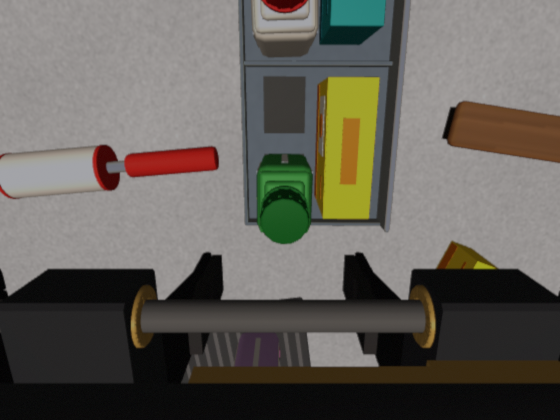

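Green cap top (285,215) against axis (281,221) calls for x +4 mm, y +3 mm. The lilac's vacated spot shows as a dark patch at (284,105).

```bash
python3 -m jog '[[[0.4,0.3,3,0,0,0,6],[0,0,4,0,0,0,6],[0,0,3,0,0,0,6],[0,0,1.8,0,0,0,6],[0,0,0,0,0,0,6],[0,0,0,0,0,0,6],[0,0,0,0,0,0,3],[0,0,0,0,0,0,3],[0,0,0,0,0,0,3],[0,0,0,0,0,0,3],[0,0,0,0,0,0,3],[0,0,0,0,0,0,3]]]' 30; python3 -c "
from h import *
st()"
```

```text
time: 12.7
position: [0.5805, -0.1148, 0.1456]
tool_rot: [-2.35, -2.084, -0.0]
ft_force: [-2.8, -0.3, 5.5]
grip_width: 0.402
t 12.7 p [ 0.5805 -0.1148  0.1456] x [0.119 0.993 0.   ] y [ 0.993 -0.119 -0.   ] z [-0.  0. -1.] w 0.40186318088896666 f [-2.8 -0.3  5.5] q [-0.34  0.29  0.58  1.74 -0.18  1.16  0.17]
```

```bash
python3 -m jog '[[[0,0,-1,0,0,0,3],[0,0,-3,0,0,0,3],[0,0,-4,0,0,0,3],[0,0,-4,0,0,0,3],[0,0,-3.5,0,0,0,3],[0,0,-1.5,0,0,0,3],[0,0,0,0,0,0,3]]]' 30
python3 -m jog '[[[-1.5,-0.8,0,0,0,0,3],[-3,-1.6,0,0,0,0,3],[-3.5,-1.9,0,0,0,0,3],[-3.5,-1.9,0,0,0,0,3],[-3.5,-1.9,0,0,0,0,3],[-3.5,-1.9,0,0,0,0,3],[-3.5,-1.8,0,0,0,0,3],[-2,-1,0,0,0,0,3],[0,0,0,0,0,0,3],[0,0,0,0,0,0,3],[0,0,0,0,0,0,3]]]' 30
python3 -m jog '[[[0,0,2,0,0,0,3],[0,0,4,0,0,0,3],[0,0,4,0,0,0,3],[0,0,3.5,0,0,0,3],[0,0,2,0,0,0,3],[0,0,0.5,0,0,0,3],[0,0,0,0,0,0,3],[0,0,0,0,0,0,3],[0,0,0,0,0,0,3]]]' 30; python3 -c "
from h import *
st();im=imaging.get_image('side');save(im,'side2')"
```

```text
time: 13.4
position: [0.5815, -0.1151, 0.3167]
tool_rot: [2.348, 2.083, 0.004]
ft_force: [-0.3, 0.9, -5.0]
grip_width: 0.402
time: 14.5
position: [0.4247, -0.3366, 0.3135]
tool_rot: [-2.347, -2.084, 0.001]
ft_force: [0.1, -0.4, -5.1]
grip_width: 0.41
time: 15.4
position: [0.4259, -0.3383, 0.1565]
tool_rot: [2.348, 2.084, 0.002]
ft_force: [0.3, -0.2, -4.6]
grip_width: 0.404
t 15.4 p [ 0.4259 -0.3383  0.1565] x [ 0.119  0.993 -0.001] y [ 0.993 -0.119  0.003] z [ 0.003 -0.001 -1.   ] w 0.403695506618761 f [ 0.3 -0.2 -4.6] q [-0.09  0.19  0.79  1.85 -0.15  1.15  0.64]
```

View pics/side2.png

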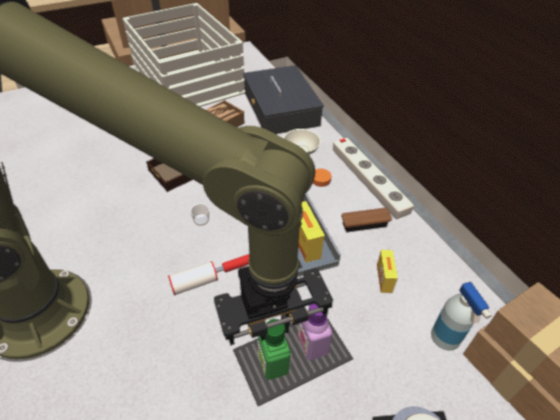

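Lilac stands on the mat at (317,340), and green hangs just above it at (273,358). I lower by about 11 mm more, checking for contact.

```bash
python3 -m jog '[[[0,0,0.7,0,0,0,3],[0,0,0.2,0,0,0,3],[0,0,0.1,0,0,0,3],[0,0,0,0,0,0,3]]]' 30
```

```text
time: 15.85
position: [0.425, -0.3379, 0.1457]
tool_rot: [-2.35, -2.084, -0.001]
ft_force: [-1.3, 1.9, 3.9]
grip_width: 0.405
```

```bash
python3 -m jog '[[[0,0,0,0,0,0,6],[0,0,0,0,0,0,6],[0,0,0,0,0,0,6],[0,0,-2,0,0,0,6.5],[0,0,-4,0,0,0,6.5],[0,0,-4,0,0,0,6.5],[0,0,-2,0,0,0,6.5]]]' 15
python3 -m jog '[[[2,1.3,0,0,0,0,6.5],[4,2.6,0,0,0,0,6.5],[4,2.6,0,0,0,0,6.5],[4,2.7,0,0,0,0,6.5],[4,2.7,0,0,0,0,6.5],[4,2.7,0,0,0,0,6.5],[3.8,2.5,0,0,0,0,6.5],[2,1.3,0,0,0,0,6.5],[0,0,0,0,0,0,6.5],[0,0,0,0,0,0,6.5],[0,0,0,0,0,0,6.5]]]' 15
python3 - <<'E'
from h import *
s,M=st()
im=imaging.get_image('wrist'); save(im,'w_carton')
p=s['position']; c=p.copy(); c[2]=.096
print('axis pix',proj(im,c),[proj(im,c+M[:,0]*a*.06+M[:,1]*b*.021).round() for a in(1,-1) for b in (1,-1)])
E
```

```text
time: 16.55
position: [0.426, -0.3392, 0.2687]
tool_rot: [2.347, 2.081, 0.003]
ft_force: [-0.4, -0.6, 0.3]
grip_width: 0.746
time: 17.65
position: [0.6401, -0.0859, 0.2653]
tool_rot: [2.352, 2.081, -0.001]
ft_force: [-0.6, -0.5, 0.6]
grip_width: 0.747
t 17.65 p [ 0.6401 -0.0859  0.2653] x [ 0.122  0.993 -0.001] y [ 0.993 -0.122  0.   ] z [ 0.    -0.001 -1.   ] w 0.7466912187908684 f [-0.6 -0.5  0.6] q [-0.38  0.34  0.61  1.45 -0.19  1.41  0.11]
axis pix [281.43202955 199.5931208 ] [array([306., 130.]), array([256., 130.]), array([304., 262.]), array([259., 262.])]
```

View pics/w_carton.png

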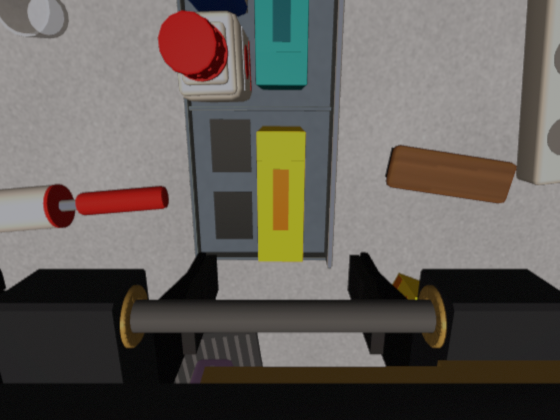

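Carton top corners at (258,130), (304,132) and (258,262) match the projected footprint within 1–2 px. I check the clearance of the wrist camera to the white bottle before descending.

Run:
```python
from h import *
s,M=st(); im=imaging.get_image('wrist')
print('cam in tool', M.T@(im['pose'][:3,3]-s['position']))
for c in ['top','side']:
    im=imaging.get_image(c); save(im,c+'3')
    for n,z in [('lilac_bottle_mid',.0835),('green_bottle_mid',.081),('guest_tray',0)]:
        for d in finder.spot_point(n,c)[:1]: print(c,n,np.round(d['conf'],2),np.round(onz(im,d['point'],z),3))
    d=finder.trace('guest_tray',c)[0]; ys,xs=np.nonzero(d['region'])
    P=np.array([onz(im,(y/420,x/560),.036)[:2] for y,x in zip(ys+.5,xs+.5)],np.float32); print(cv2.minAreaRect(P*1000))
```

```text
t 17.7 p [ 0.64   -0.086   0.2654] x [ 0.122  0.992 -0.   ] y [ 0.992 -0.122  0.   ] z [ 0.    -0.001 -1.   ] w 0.7498501885282282 f [ 0.1 -0.9  0.9] q [-0.38  0.34  0.61  1.45 -0.19  1.41  0.11]
cam in tool [ 0.07933253  0.00096945 -0.13911687]
top lilac_bottle_mid 0.82 [ 0.522 -0.34   0.083]
top green_bottle_mid 0.92 [ 0.426 -0.347  0.081]
((443.2605895996094, 331.506103515625), (178.72994995117188, 131.9566192626953), 11.616007804870605)
side lilac_bottle_mid 0.9 [ 0.517 -0.344  0.084]
side green_bottle_mid 0.69 [ 0.423 -0.349  0.081]
side guest_tray 0.79 [0.443 0.335 0.   ]
((441.04052734375, 309.9424133300781), (182.90725708007812, 158.8306884765625), 10.818768501281738)
```

```bash
python3 -m jog '[[[0,0,4,0,0,0,6.5],[0,0,4.5,0,0,0,6.5],[0,0,4,0,0,0,6.5],[0,0,3,0,0,0,6.5],[0,0,1.5,0,0,0,6.5],[0,0,0,0,0,0,6.5],[0,0,0,0,0,0,3.5],[0,0,0,0,0,0,3.5],[0,0,0,0,0,0,3.5],[0,0,0,0,0,0,3.5],[0,0,0,0,0,0,3.5],[0,0,0,0,0,0,3.5]]]' 15; python3 -c "
from h import *
st()"
```

```text
time: 19.45
position: [0.6412, -0.0838, 0.0964]
tool_rot: [2.35, 2.084, 0.002]
ft_force: [-2.2, 0.6, 5.7]
grip_width: 0.487
t 19.45 p [ 0.6412 -0.0838  0.0964] x [0.119 0.993 0.001] y [ 0.993 -0.119  0.001] z [ 0.001  0.    -1.   ] w 0.48678952055946095 f [-2.2  0.6  5.7] q [-0.35  0.46  0.56  1.65 -0.27  1.11  0.17]
```

```bash
python3 -m jog '[[[0,0,-1,0,0,0,3.5],[0,0,-3,0,0,0,3.5],[0,0,-4,0,0,0,3.5],[0,0,-4,0,0,0,3.5],[0,0,-4,0,0,0,3.5],[0,0,-3,0,0,0,3.5],[0,0,-1,0,0,0,3.5],[0,0,0,0,0,0,3.5]]]' 15
python3 -m jog '[[[1.9,-1.2,0,0,0,0,3.5],[3.8,-2.4,0,0,0,0,3.5],[3.8,-2.4,0,0,0,0,3.5],[3.8,-2.4,0,0,0,0,3.5],[3.8,-2.4,0,0,0,0,3.5],[3.8,-2.4,0,0,0,0,3.5],[3.8,-2.4,0,0,0,0,3.5],[3.8,-2.4,0,0,0,0,3.5],[3.8,-2.4,0,0,0,0,3.5],[3.8,-2.4,0,0,0,0,3.5],[2,-1.3,0,0,0,0,3.5],[0,0,0,0,0,0,3.5]]]' 15
python3 -m jog '[[[0,0,0,0,0,-5,3.5],[0,0,0,0,0,-7,3.5],[0,0,0,0,0,-7,3.5],[0,0,0,0,0,-7,3.5],[0,0,0,0,0,-7,3.5],[0,0,0,0,0,-7,3.5],[0,0,0,0,0,-7,3.5],[0,0,0,0,0,-7,3.5]]]' 15
python3 -c "
from h import *
st()"
```

```text
time: 20.25
position: [0.6413, -0.084, 0.2962]
tool_rot: [2.349, 2.083, 0.003]
ft_force: [1.1, -0.5, -1.9]
grip_width: 0.487
time: 21.45
position: [0.4427, 0.3276, 0.2918]
tool_rot: [-2.34, -2.094, 0.007]
ft_force: [0.5, -0.7, -1.9]
grip_width: 0.489
time: 22.25
position: [0.4468, 0.3216, 0.2926]
tool_rot: [-1.142, -2.925, 0.006]
ft_force: [0.1, 0.5, -1.7]
grip_width: 0.484
t 22.25 p [0.4468 0.3216 0.2926] x [-0.735  0.678 -0.   ] y [ 0.678  0.735 -0.004] z [-0.002 -0.003 -1.   ] w 0.48380044218370505 f [ 0.1  0.5 -1.7] q [-0.91  0.09  0.26  1.63 -0.02  1.43  0.17]
```

```bash
python3 -m jog '[[[0,0,0,0,0,-7,3.5],[0,0,0,0,0,-7,3.5],[0,0,0,0,0,-7,3.5],[0,0,0,0,0,-7,3.5],[0,0,0,0,0,-7,3.5],[0,0,0,0,0,-7,3.5],[0,0,0,0,0,-7,3.5],[0,0,0,0,0,-5.3,3.5],[0,0,0,0,0,0,3.5],[0,0,0,0,0,0,3.5],[0,0,0,0,0,0,3.5]]]' 15
python3 - <<'E'
from h import *
s,M=st()
im=imaging.get_image('wrist'); save(im,'w_tray')
p=s['position']; c=p.copy(); c[2]=.036
print('axis pix',proj(im,c))
for q in ((95,235),(470,235),(95,100),(470,100)): pass
for d in finder.trace('guest_tray','wrist')[:1]:
    ys,xs=np.nonzero(d['region']); P=np.array([onz(im,(y/420,x/560),.036)[:2] for y,x in zip(ys+.5,xs+.5)],np.float32); print(cv2.minAreaRect(P*1000))
E
```

```text
time: 23.35
position: [0.4469, 0.3227, 0.2943]
tool_rot: [0.31, -3.125, 0.001]
ft_force: [0.5, -0.3, -1.3]
grip_width: 0.486
t 23.35 p [0.4469 0.3227 0.2943] x [-0.981 -0.196  0.001] y [-0.196  0.981 -0.001] z [-0.001 -0.001 -1.   ] w 0.48569135936981944 f [ 0.5 -0.3 -1.3] q [-0.88  0.09  0.22  1.63 -0.02  1.43  1.11]
axis pix [282.8835669  179.09312166]
((442.57879638671875, 333.55950927734375), (171.2230987548828, 123.29749298095703), 12.11810302734375)
```

View pics/w_tray.png

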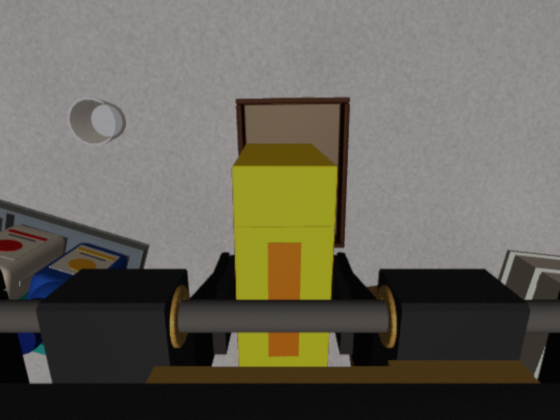

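The tray fits at (0.4426, 0.3336) with size 171×123 mm, which is a good match. The carton must go 11 mm along tool y and 2 mm along x.

```bash
python3 -m jog '[[[0.2,1.1,2,0,0,0,3.5],[0,0,4,0,0,0,3.5],[0,0,4.5,0,0,0,3.5],[0,0,4,0,0,0,3.5],[0,0,3,0,0,0,3.5],[0,0,1.3,0,0,0,3.5],[0,0,0,0,0,0,3.5],[0,0,0,0,0,0,3.5],[0,0,0,0,0,0,3.5]]]' 15; python3 -c "
from h import *
st()"
```

```text
time: 24.35
position: [0.4442, 0.3347, 0.1093]
tool_rot: [-0.313, 3.123, 0.004]
ft_force: [0.0, 0.2, -1.2]
grip_width: 0.488
t 24.35 p [0.4442 0.3347 0.1093] x [-0.98  -0.198 -0.003] y [-0.198  0.98   0.002] z [ 0.003  0.003 -1.   ] w 0.4883239578482483 f [ 0.   0.2 -1.2] q [-0.87  0.23  0.2   1.86 -0.05  1.06  1.12]
```

```bash
python3 -m jog '[[[0,0,0.7,0,0,0,3.5],[0,0,0.3,0,0,0,3.5],[0,0,0.1,0,0,0,3.5],[0,0,0,0,0,0,3.5],[0,0,0,0,0,0,3.5]]]' 15
```

```text
time: 24.85
position: [0.4428, 0.3336, 0.0964]
tool_rot: [0.313, -3.126, -0.0]
ft_force: [-1.6, -1.5, 1.7]
grip_width: 0.484
```

```bash
python3 -m jog '[[[0,0,0,0,0,0,6.5],[0,0,0,0,0,0,6.5],[0,0,0,0,0,0,6.5],[0,0,0,0,0,0,6.5],[0,0,-2,0,0,0,6.5],[0,0,-4,0,0,0,6.5],[0,0,-4.5,0,0,0,6.5],[0,0,-4.5,0,0,0,6.5],[0,0,-3,0,0,0,6.5],[0,0,-2,0,0,0,6.5],[0,0,0,0,0,0,6.5]]]' 15
python3 - <<'E'
from h import *
st()
im=imaging.get_image('wrist'); save(im,'w_tray2')
for c in ['top','side']:
    im=imaging.get_image(c); save(im,c+'4')
    for d in finder.spot_point('yellow_carton_mid',c)[:2]: print(c,np.round(d['conf'],2),np.round(onz(im,d['point'],.0515),3))
E
```

```text
time: 25.95
position: [0.4442, 0.3347, 0.2997]
tool_rot: [-0.313, 3.121, 0.007]
ft_force: [0.9, 0.9, -0.0]
grip_width: 0.747
t 25.95 p [0.4442 0.3347 0.2997] x [-0.98  -0.198 -0.006] y [-0.198  0.98   0.004] z [ 0.005  0.005 -1.   ] w 0.7470208319064365 f [ 0.9  0.9 -0. ] q [-0.89  0.09  0.21  1.62 -0.02  1.43  1.09]
top 0.86 [ 0.764 -0.257  0.052]
top 0.71 [0.449 0.34  0.052]
side 0.91 [0.444 0.329 0.051]
side 0.91 [ 0.748 -0.278  0.051]
```

View pics/w_tray2.png

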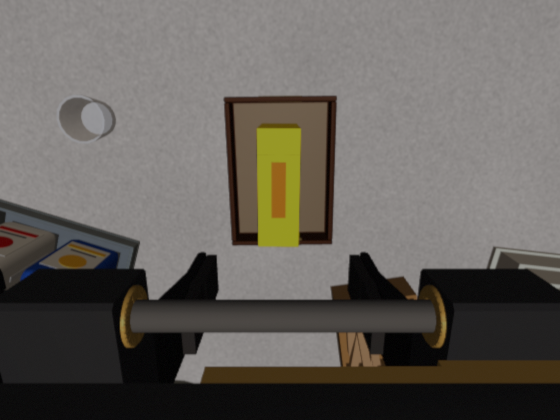

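The carton stands centred in the tray at (279,185). Next I turn the tool back and go to the lilac bottle.

```bash
python3 -m jog '[[[0,0,0,0,0,7.2,6],[0,0,0,0,0,7.2,6],[0,0,0,0,0,7.2,6],[0,0,0,0,0,7.2,6],[0,0,0,0,0,7.2,6],[0,0,0,0,0,7.2,6],[0,0,0,0,0,7.2,6],[0,0,0,0,0,7.2,6],[0,0,0,0,0,7.2,6],[0,0,0,0,0,7.2,6],[0,0,0,0,0,7.2,6],[0,0,0,0,0,7.2,6]]]' 15
python3 -m jog '[[[0,0,0,0,0,7.2,6],[0,0,0,0,0,7.2,6],[0,0,0,0,0,7.4,6],[0,0,0,0,0,0,6],[-4,1,0,0,0,0,6],[-4.2,1,0,0,0,0,6],[-4.2,1,0,0,0,0,6],[-4.2,1,0,0,0,0,6],[-4.2,1,0,0,0,0,6],[-4.2,1,0,0,0,0,6],[-4.2,1,0,0,0,0,6],[-4.2,1,0,0,0,0,6]]]' 15
python3 -m jog '[[[-4.2,1,0,0,0,0,6],[-4.2,1,0,0,0,0,6],[-4.2,1,0,0,0,0,6],[-4.2,1,0,0,0,0,6],[-4.2,1,0,0,0,0,6],[-4.2,1,0,0,0,0,6],[0,0,0,0,0,0,6],[0,0,0,0,0,0,6]]]' 15
python3 -c "
from h import *
st()"
```

```text
time: 27.4
position: [0.4424, 0.3333, 0.2946]
tool_rot: [-1.918, -2.488, 0.004]
ft_force: [-0.6, 0.3, 0.2]
grip_width: 0.685
time: 28.6
position: [0.4826, -0.0092, 0.2955]
tool_rot: [-2.344, -2.091, 0.0]
ft_force: [1.2, 0.5, -0.2]
grip_width: 0.688
time: 29.4
position: [0.5122, -0.2657, 0.2951]
tool_rot: [-2.348, -2.085, 0.003]
ft_force: [0.2, 1.0, -0.4]
grip_width: 0.69
t 29.4 p [ 0.5122 -0.2657  0.2951] x [ 0.118  0.993 -0.001] y [ 0.993 -0.118 -0.002] z [-0.002 -0.    -1.   ] w 0.6895593619582647 f [ 0.2  1.  -0.4] q [-0.36  0.19  0.92  1.59 -0.15  1.44  0.45]
```

```bash
python3 -m jog '[[[-3.6,0.8,0,0,0,0,6],[-3.5,0.8,0,0,0,0,6],[0,0,0,0,0,0,6],[0,0,0,0,0,0,6],[0,0,0,0,0,0,6]]]' 15
python3 - <<'E'
from h import *
s,M=st()
im=imaging.get_image('wrist'); save(im,'w_mat')
p=s['position']; print('axis pix',proj(im,np.array([p[0],p[1],.161])))
E
```

```text
time: 29.9
position: [0.5212, -0.3347, 0.2958]
tool_rot: [-2.344, -2.09, -0.003]
ft_force: [0.3, 1.0, 0.3]
grip_width: 0.69
t 29.9 p [ 0.5212 -0.3347  0.2958] x [0.114 0.993 0.002] y [ 0.993 -0.114  0.   ] z [ 0.     0.002 -1.   ] w 0.690224375618241 f [0.3 1.  0.3] q [-0.2   0.32  0.93  1.48 -0.26  1.47  0.62]
axis pix [281.3484391  210.85280783]
```

View pics/w_mat.png

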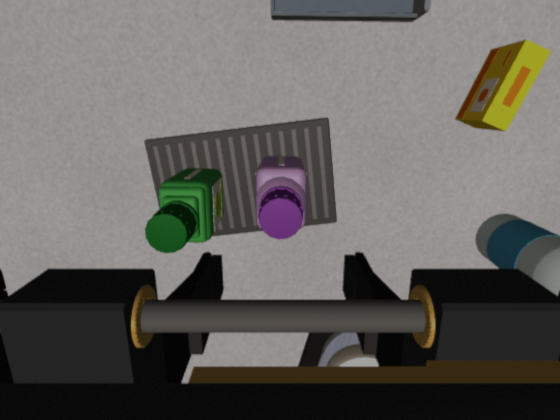

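Both bottles stand upright. The purple cap at (281,214) against axis (281,211) agrees with the recorded release pose.

```bash
python3 -m jog '[[[-0.4,-0.1,3,0,0,0,6],[0,0,4,0,0,0,6],[0,0,4,0,0,0,6],[0,0,2.5,0,0,0,6],[0,0,1.1,0,0,0,6],[0,0,0,0,0,0,6],[0,0,0,0,0,0,6],[0,0,0,0,0,0,6]]]' 15; python3 -c "
from h import *
st()"
```

```text
time: 30.75
position: [0.52, -0.3415, 0.152]
tool_rot: [2.346, 2.085, 0.002]
ft_force: [0.9, -0.9, 0.4]
grip_width: 0.688
t 30.75 p [ 0.52   -0.3415  0.152 ] x [ 0.117  0.993 -0.001] y [ 0.993 -0.117  0.003] z [ 0.003 -0.001 -1.   ] w 0.688007382175475 f [ 0.9 -0.9  0.4] q [-0.16  0.43  0.88  1.67 -0.35  1.21  0.69]
```

```bash
python3 -m jog '[[[0.3,0,0.3,0,0,0,6],[0,0,0,0,0,0,6],[0,0,0,0,0,0,3],[0,0,0,0,0,0,3],[0,0,0,0,0,0,3],[0,0,0,0,0,0,3],[0,0,0,0,0,0,3],[0,0,0,0,0,0,3]]]' 30; python3 -m jog '[[[0,0,-1,0,0,0,3],[0,0,-3,0,0,0,3],[0,0,-4,0,0,0,3],[0,0,-4,0,0,0,3],[0,0,-3.5,0,0,0,3],[0,0,-1.5,0,0,0,3],[0,0,0,0,0,0,3]]]' 30
python3 -m jog '[[[2,0.2,0,0,0,0,3],[3.5,0.4,0,0,0,0,3],[4,0.4,0,0,0,0,3],[4,0.4,0,0,0,0,3],[4,0.4,0,0,0,0,3],[4,0.4,0,0,0,0,3],[4,0.4,0,0,0,0,3],[3,0.3,0,0,0,0,3],[2,0.2,0,0,0,0,3],[0,0,0,0,0,0,3],[0,0,0,0,0,0,3],[0,0,0,0,0,0,3]]]' 30
python3 -c "
from h import *
st()"
```

```text
time: 31.55
position: [0.5191, -0.3381, 0.147]
tool_rot: [-2.349, -2.086, 0.0]
ft_force: [-1.3, 0.3, 0.5]
grip_width: 0.405
time: 32.25
position: [0.5199, -0.3387, 0.3188]
tool_rot: [2.346, 2.085, 0.002]
ft_force: [-0.4, -0.4, -4.4]
grip_width: 0.407
time: 33.45
position: [0.5852, -0.0403, 0.3157]
tool_rot: [-2.35, -2.084, 0.004]
ft_force: [0.1, -0.7, -3.8]
grip_width: 0.405
t 33.45 p [ 0.5852 -0.0403  0.3157] x [ 0.12   0.993 -0.001] y [ 0.993 -0.12  -0.002] z [-0.002 -0.001 -1.   ] w 0.40472398670039217 f [ 0.1 -0.7 -3.8] q [-0.67  0.2   0.81  1.53 -0.14  1.48  0.03]
```

```bash
python3 -m jog '[[[0.15,0.2,2,0,0,0,3],[0,0,4,0,0,0,3],[0,0,4,0,0,0,3],[0,0,3,0,0,0,3],[0,0,2,0,0,0,3],[0,0,1,0,0,0,3],[0,0,0,0,0,0,3],[0,0,0,0,0,0,3],[0,0,0,0,0,0,3]]]' 30; python3 -c "
from h import *
st(); im=imaging.get_image('side');save(im,'side5');st()"
```

```text
time: 34.35
position: [0.5892, -0.0379, 0.1586]
tool_rot: [2.348, 2.085, 0.004]
ft_force: [0.4, -0.5, -5.4]
grip_width: 0.408
t 34.35 p [ 0.5892 -0.0379  0.1586] x [0.118 0.993 0.001] y [ 0.993 -0.118  0.003] z [ 0.003  0.    -1.   ] w 0.4079985367103142 f [ 0.4 -0.5 -5.4] q [-0.63  0.31  0.78  1.74 -0.23  1.18  0.09]
t 34.4 p [ 0.5891 -0.0378  0.1585] x [0.118 0.993 0.001] y [ 0.993 -0.118  0.003] z [ 0.003  0.    -1.   ] w 0.4091465018945668 f [-1.2  0.5 -4.5] q [-0.63  0.31  0.78  1.74 -0.23  1.18  0.09]
```

View pics/side5.png

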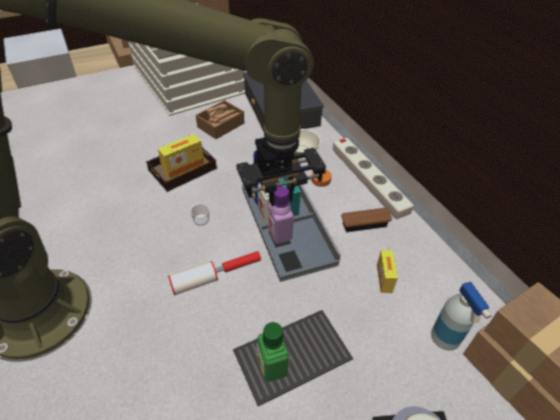

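The lilac is just above its spot, upright at (282,220), with green alone on the mat and the carton in the tray. I lower 11 mm in small steps.

```bash
python3 -m jog '[[[0,-0.1,0.7,0,0,0,3],[0,0,0.3,0,0,0,3],[0,0,0.1,0,0,0,3],[0,0,0,0,0,0,3],[0,0,0,0,0,0,3]]]' 30
```

```text
time: 34.9
position: [0.5873, -0.0373, 0.147]
tool_rot: [-2.348, -2.086, -0.001]
ft_force: [-2.9, 0.7, 5.9]
grip_width: 0.405
```

```bash
python3 -m jog '[[[0,0,0,0,0,0,6],[0,0,0,0,0,0,6],[0,0,0,0,0,0,6],[0,0,-2,0,0,0,6],[0,0,-4,0,0,0,6],[0,0,-4,0,0,0,6],[0,0,-3,0,0,0,6]]]' 15
python3 -m jog '[[[-2,-0.8,0,0,0,0,6],[-4,-1.6,0,0,0,0,6],[-4,-1.6,0,0,0,0,6],[-4,-1.6,0,0,0,0,6],[-4,-1.6,0,0,0,0,6],[-4,-1.6,0,0,0,0,6],[-4,-1.6,0,0,0,0,6],[-3.8,-1.4,0,0,0,0,6],[-2,-0.7,0,0,0,0,6],[0,0,0,0,0,0,6],[0,0,0,0,0,0,6],[0,0,0,0,0,0,6]]]' 15
python3 -c "
from h import *
st(); im=imaging.get_image('wrist');save(im,'w_g2');s,M=st();p=s['position'];print(proj(im,np.array([p[0],p[1],.156])))
h=cv2.cvtColor(im['frame'],cv2.COLOR_RGB2HSV);m=cv2.inRange(h,(45,80,20),(85,255,130));ys,xs=np.nonzero(m);print(xs.min(),xs.max(),ys.min(),ys.max())"
```

```text
time: 35.6
position: [0.5879, -0.0378, 0.2786]
tool_rot: [2.348, 2.085, 0.003]
ft_force: [0.1, 0.5, -0.2]
grip_width: 0.688
time: 36.8
position: [0.4262, -0.3372, 0.2754]
tool_rot: [-2.346, -2.088, -0.0]
ft_force: [0.3, 0.2, 0.3]
grip_width: 0.689
t 36.8 p [ 0.4262 -0.3372  0.2754] x [0.116 0.993 0.001] y [ 0.993 -0.116 -0.001] z [-0.     0.001 -1.   ] w 0.6889498898087276 f [0.3 0.2 0.3] q [-0.35  0.11  1.05  1.7  -0.1   1.39  0.6 ]
t 36.85 p [ 0.4264 -0.3371  0.2756] x [0.115 0.993 0.001] y [ 0.993 -0.115 -0.   ] z [-0.     0.001 -1.   ] w 0.6870606714044033 f [ 0.3  1.  -0.3] q [-0.35  0.11  1.05  1.7  -0.1   1.39  0.6 ]
[281.56685207 216.11463654]
253 306 159 246
```

```bash
python3 -m jog '[[[-0.1,-0.1,3,0,0,0,6],[0,0,4,0,0,0,6],[0,0,3.5,0,0,0,6],[0,0,2,0,0,0,6],[0,0,0.3,0,0,0,6],[0,0,0,0,0,0,6],[0,0,0,0,0,0,6]]]' 15
```

```text
time: 37.55
position: [0.4256, -0.3396, 0.1494]
tool_rot: [2.346, 2.086, 0.001]
ft_force: [1.0, 0.7, 0.8]
grip_width: 0.689
```

```bash
python3 -m jog '[[[0.15,0,0.3,0,0,0,6],[0,0,0,0,0,0,6],[0,0,0,0,0,0,3],[0,0,0,0,0,0,3],[0,0,0,0,0,0,3],[0,0,0,0,0,0,3],[0,0,0,0,0,0,3],[0,0,0,0,0,0,3]]]' 30; python3 -m jog '[[[0,0,-1,0,0,0,3],[0,0,-3,0,0,0,3],[0,0,-4,0,0,0,3],[0,0,-4,0,0,0,3],[0,0,-3.5,0,0,0,3],[0,0,-1.5,0,0,0,3],[0,0,0,0,0,0,3]]]' 30
python3 -m jog '[[[1.5,0.8,0,0,0,0,3],[3,1.6,0,0,0,0,3],[3.5,1.9,0,0,0,0,3],[3.5,1.9,0,0,0,0,3],[3.5,1.9,0,0,0,0,3],[3.5,1.9,0,0,0,0,3],[3.5,1.8,0,0,0,0,3],[2,1,0,0,0,0,3],[0,0,0,0,0,0,3],[0,0,0,0,0,0,3],[0,0,0,0,0,0,3]]]' 30
python3 -c "
from h import *
st()"
```

```text
time: 38.35
position: [0.4243, -0.3379, 0.1451]
tool_rot: [-2.348, -2.086, 0.0]
ft_force: [-2.0, -0.5, 1.6]
grip_width: 0.407
time: 39.05
position: [0.4254, -0.3384, 0.3165]
tool_rot: [2.346, 2.085, 0.003]
ft_force: [0.5, -1.3, -4.2]
grip_width: 0.405
time: 40.15
position: [0.5788, -0.1167, 0.3143]
tool_rot: [-2.351, -2.083, 0.003]
ft_force: [-0.2, -0.2, -3.9]
grip_width: 0.407
t 40.15 p [ 0.5788 -0.1167  0.3143] x [ 0.121  0.993 -0.001] y [ 0.993 -0.121 -0.002] z [-0.002 -0.001 -1.   ] w 0.40654895442675576 f [-0.2 -0.2 -3.9] q [-0.6   0.22  0.89  1.52 -0.17  1.48  0.18]
```

```bash
python3 -m jog '[[[0.2,0.1,2,0,0,0,3],[0,0,4,0,0,0,3],[0,0,4,0,0,0,3],[0,0,3,0,0,0,3],[0,0,2,0,0,0,3],[0,0,1,0,0,0,3],[0,0,0,0,0,0,3],[0,0,0,0,0,0,3],[0,0,0,0,0,0,3]]]' 30
```

```text
time: 41.05
position: [0.5822, -0.1133, 0.1567]
tool_rot: [2.348, 2.085, 0.003]
ft_force: [0.3, 0.3, -5.6]
grip_width: 0.408
```

```bash
python3 -m jog '[[[-0.1,-0.1,0.7,0,0,0,3],[0,0,0.3,0,0,0,3],[0,0,0.1,0,0,0,3],[0,0,0,0,0,0,3],[0,0,0,0,0,0,3]]]' 30
```

```text
time: 41.55
position: [0.5803, -0.1137, 0.1451]
tool_rot: [-2.349, -2.087, -0.001]
ft_force: [-3.3, 0.8, 6.3]
grip_width: 0.407
```

```bash
python3 -m jog '[[[0,0,0,0,0,0,6],[0,0,0,0,0,0,6],[0,0,0,0,0,0,6],[0,0,-2,0,0,0,6],[0,0,-4,0,0,0,6],[0,0,-4,0,0,0,6],[0,0,-4,0,0,0,6],[0,0,-3,0,0,0,6],[-4,0,0,0,0,0,6],[-4,0,0,0,0,0,6],[-4,0,0,0,0,0,6],[-4,0,0,0,0,0,6]]]' 15
python3 -m jog '[[[-4,0,0,0,0,0,6],[-4,0,0,0,0,0,6],[-4,0,0,0,0,0,6],[0,0,0,0,0,0,6],[0,0,0,0,0,0,6],[0,0,0,0,0,0,6],[0,0,0,0,0,0,6]]]' 15
python3 - <<'E'
from fit import *
st(); fit(['top','side'])
a,b=[cv2.imread(f'pics/{c}_fit.png') for c in('top','side')]
a0,b0=[cv2.imread(f'pics/{c}0.png') for c in('top','side')]
v=np.vstack([np.hstack([cv2.resize(i[y:y+110,x:x+140],None,fx=2.6,fy=2.6) for i in p]) for p,(x,y) in (((a0,a),(220,160)),((b0,b),(215,150)))])
cv2.imwrite('pics/cmp.png',v); print(v.shape)
E
```

```text
time: 42.75
position: [0.5614, -0.2738, 0.3142]
tool_rot: [2.347, 2.087, 0.001]
ft_force: [0.3, -0.3, -0.5]
grip_width: 0.688
time: 43.45
position: [0.5484, -0.3898, 0.314]
tool_rot: [-2.345, -2.09, -0.002]
ft_force: [-0.4, 0.2, 0.1]
grip_width: 0.688
t 43.45 p [ 0.5484 -0.3898  0.314 ] x [0.115 0.993 0.001] y [ 0.993 -0.115  0.001] z [ 0.001  0.001 -1.   ] w 0.6884986809456218 f [-0.4  0.2  0.1] q [-0.06  0.47  0.94  1.3  -0.37  1.55  0.72]
rack [ 0.6283 -0.0056 -0.1125]
top blue_bottle_mid obs [0.6022 0.1232] model [0.607  0.1176]
top green_bottle_mid obs [ 0.5813 -0.1206] model [ 0.58   -0.1209]
top white_bottle_mid obs [0.6057 0.0424] model [0.598  0.0381]
top lilac_bottle_mid obs [ 0.5898 -0.0417] model [ 0.589  -0.0414]
top yellow_carton_mid obs [0.4506 0.3308] model [ 0.6412 -0.0876]
top teal_carton_mid obs [0.6621 0.0637] model [0.6591 0.0714]
side blue_bottle_mid obs [0.6062 0.1106] model [0.607  0.1176]
side green_bottle_mid obs [ 0.5768 -0.1202] model [ 0.58   -0.1209]
side white_bottle_mid obs [0.5928 0.043 ] model [0.598  0.0381]
side lilac_bottle_mid obs [ 0.5969 -0.0408] model [ 0.589  -0.0414]
side yellow_carton_mid obs [ 0.7493 -0.2777] model [ 0.6412 -0.0876]
side teal_carton_mid obs [0.6562 0.0663] model [0.6591 0.0714]
(572, 728, 3)
```

View pics/cmp.png

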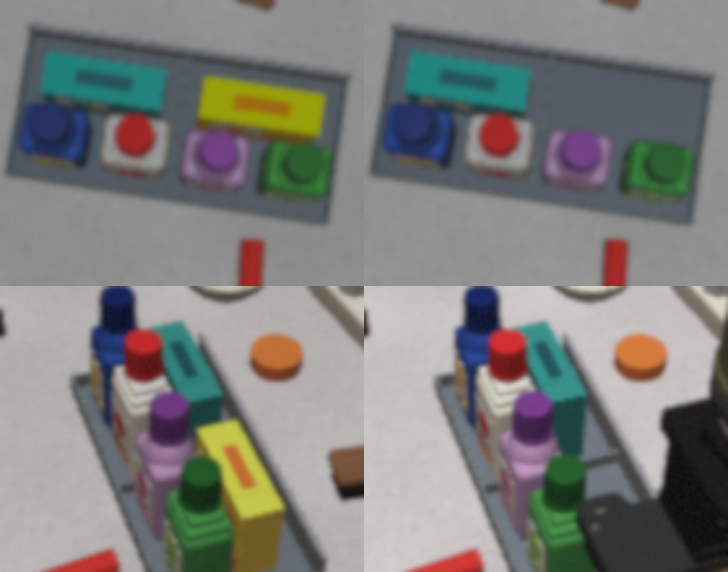

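View pics/side_fit.png

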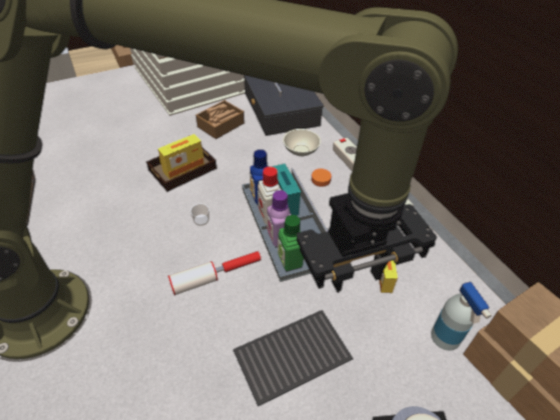

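The before/after crops match. Purple is at (219,150) before and (581-364=217,150) after; green is at (303,162) before and (667-364=303,162) after. All four bottles are upright, the teal carton has not moved, the yellow carton is in the tray, and the arm is clear. I hand the job in.

```bash
python3 -c "
from bench import close_job
print(close_job())"
```

```text
the job is handed in; nothing more can be done
None
```

I moved the lilac and green bottles to the drip mat, stood the large yellow carton upright in the guest tray, and put both bottles back on their own spots. The job was handed in at about 43.5 s with the arm clear of everything; it reported no verdict.

- **Bottles:** by the measured gripper positions, both were released within about 2 mm of where they were picked up. Before-and-after crops of the rack match to about 1 pixel, all four bottles are upright, and the teal carton has not moved.
- **Yellow carton:** it stands centred in the tray, as the wrist picture after release and the last side picture show.
- **Disagreements:** the networks' positions for the blue, white, lilac and teal items scattered by up to about 9 mm between cameras. They also sometimes reported the small look-alike carton as the yellow one. I relied on the gripper readings and picture comparisons for those, and no check failed.

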